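# Unstack the sample tins for weighing, one onto a fresh tile

## Task

First pull the bottom tile out of the tile dispenser by its protruding end and lay it flat in the middle of the dark stone slab, long side along the slab's long side. Then take the stack of sample tins apart from the top down: the small round tin goes on the middle of that tile, the square tin on the middle of the black wire stand, and last the large round tin gently on the middle of the pan of the pocket balance, all upright. Do not knock over or push away the amber bottle and the orange rubber bulb.

Things in the scene. Friction and masses are not known exactly. Their poses are not given: they have to be found in the camera images.
- tile (a point): Terracotta tile 90 x 50 x 12 mm, 120 g, lowest of three in the dispenser, the only one sticking out. Point: its centre, 6 mm above its underside; x along its 90 mm length, z up. At the start its -x end overhangs 32 mm out of the slot, underside 45 mm above the table: pinch it there across its width from above and pull along its -x at least 62 mm before lifting; little friction.
- small_tin_mid (a point): Small round lidded metal tin, 32 mm diameter, 34 mm high, about 60 g, top of the stack. Point: its centre, half-way up.
- square_tin_mid (a point): Square lidded metal tin, 42 x 42 mm, 34 mm high, about 90 g, middle of the stack; turned at random. Point: its centre, half-way up; x and y are square to its sides.
- large_tin_mid (a point): Large round lidded metal tin, 66 mm diameter, 34 mm high, about 160 g, bottom of the stack, standing on the table. Point: its centre, half-way up. The tins only rest on one another.
- dispenser: Fixed tile dispenser: white block 100 (x) x 66 (y) x 45 mm with grey walls up to 83 mm above the table; the slot faces its -x, towards the robot. Origin: centre of its underside; z up. The front wall's outer face is at x = -50 mm.
- slab_top (a point): Fixed dark grey stone slab 104 (x) x 76 (y) x 12 mm lying on the table. Point: centre of its top face; x along its 104 mm length, z up.
- stand_top (a point): Fixed black wire stand with a square grid top, 90 x 90 mm, 35 mm high. Point: centre of the grid, level with the top of its wires.
- pan (a point): Round steel pan, 86 mm diameter, of the fixed grey pocket balance (130 x 105 mm, 22 mm high, with dark display on the robot's side). Point: centre of the pan's top face, 30 mm above the table; the pan does not sink.
- bottle_mid (a point): Bystander: small amber bottle with white cap, 32 mm diameter, 66 mm high, standing loose. Point: its centre, half-way up.
- bulb: Bystander: orange rubber blower bulb, 50 mm diameter, 72 mm high, standing loose. Origin: centre of its underside.
Things that resemble listed ones, but are neither listed nor needed, are in the scene too. What is shaped like the part that bears small_tin_mid but green is not meant.

How it is judged:
By the outcome, as a careful person would: the job done as asked, in the order asked, and still so for the second after the job is handed in, with the robot touching nothing.
It also fails if it takes over 120 s, if anything falls off the work surface, if the arm or the gripper's body presses on something with over 40 N, if the wrist force passes 120 N, or if a joint passes its speed limit or range.

## Robot

A 7-joint arm with a two-finger parallel gripper is mounted at the origin on the work surface. World frame = base frame: x ahead of the robot, y to its left, z up, the work surface at z = 0. Lengths are in m, angles in rad, forces in N, time in s.
With the tool pointing down it reaches from about 0.4 to 0.875 m from the base axis. Payload 19.3 kg.
Tool frame: the origin (TCP) lies at the very end of the fingers, on their centre line; the grasp point (between the pads) lies bot.tcp_to_grasp behind it (bot.tcp_to_grasp is the distance from the TCP to the grasp point, in m); z points along the fingers, y is the direction in which the jaws open and shut (so a half turn about z gives the same grasp; the last joint's range is limited). The gripper opens to 85 mm and grips with 20 to 120 N. Pads are 22 mm wide; open, the fingers measure 114 mm over their backs; the gripper's body (76 mm by 85 mm) begins 54 mm behind the grasp point. The pads swing forward as they close: fully open they stand 13 mm farther back than shut.
Start: joints at [1.082, 0.521, -0.036, 1.599, 0.021, 1.021, -0.113], TCP at [0.254, -0.571, 0.231] pointing down, gripper open.
Joint ranges: [-2.91, 2.91], [-0.3, 2.13], [-1.5, 1.42], [0.17, 2.43], [-1.26, 4.41], [0.16, 1.93], [-2.52, 2.52]. Speed limits (rad/s): [1.89, 1.89, 2.39, 2.39, 3.01, 3.01, 3.01].

## Interface

Orientations are given as [roll, pitch, yaw] about the fixed x, y, z axes, in that order (R = Rz(yaw) Ry(pitch) Rx(roll)).
In Python, from workcell import bot gives the robot as it stands.
- The arm moves only by the tool servo_tool, never from a script. Its argument "targets" is a list of rows, each a list of 2 entries, a list of its own where there are three numbers: the shift along the tool's x, y, z in units of 0.05 m (1.0 is 0.05 m), then the turn about the tool's z in units of 5 degrees (1.0 is 5 degrees). A call has 1 to 12 rows; each row shifts and turns the commanded pose from where the row before left it, along the tool's axes as they then stand; what a row does not reach is not made up. A row lasts 1/8 s, in which the tool goes at most 62.5 mm and 10.7 degrees, less where a joint would pass 70% of its speed; a pose out of reach is approached as far as the arm can. A call with a number of a shift or a turn outside -1 to 1 is refused whole. A call with a gripper value outside its range is refused whole. "gripper" is the opening, from -1 (shut) to 1 (fully open), so that 0 is half open, set as the call begins (left out, the last holds). The fingers move at their own pace and stop on an object; "newtons" is the grip in N (left out, the last holds). Time passes only in rows, so rows that do not move let the fingers close. It gives the time, the measured TCP pose, the force and the opening at its end, in the units of the state.
- bot.observe(): the state, without advancing time (a new reading comes with each control period).
- bot.grab_frame(name): name is "side" or "top"; returns the picture (420x560x3 uint8, blue, green, red); there is no depth.
- bot.get_calibration(name): a dict with "fx", "fy", "cx", "cy" (pixels), "pose" (4x4, takes a point from camera to world coordinates). Camera axes: x right, y up, looking along -z (the intrinsics and any distortion apply to the point x, -y, -z); pixel columns grow to the right and rows downward; lengths in m; the calibration is good to about 2 mm. A picture is of the moment at which its call begins. get_calibration takes no time and is no camera call.
- bot.job_done(): hands the job in, once; it reports no verdict.
The state is a dict: "clock": time; "qpos": joint angles; "qd": joint speeds; "joint_efforts": joint torques, N m; "position": TCP position; "tool_rot": TCP orientation; "force": force on the tool from outside, world axes, zero at the start; "moment": the same for the moment, N m; "grip_width": finger opening in m.
Only numpy, scipy, OpenCV 4.12 (cv2) and the standard library are available. Lean on these libraries where they do the work, as an engineer would, in place of code of your own. Each camera call takes 0.05 s, during which the arm holds its last target.

## Working session

There is one attempt and no reset: what is moved stays moved. The work goes in short steps, Python scripts to look and compute and a tool call to move; the robot and the scene stay as the last step left them, time stands still between calls to the robot, and variables do not carry over. Pictures are saved under pics/ and viewed, and the job is handed in when it is done.

Besides the shell and the picture viewer there is one more tool, called after "Emit:" as a command line: name --argument value ..., lists and objects as JSON in quotes. servo_tool: Moves the arm, as the interface text tells. Its arguments: {"type":"object","properties":{"targets":{"type":"array","items":{"type":"array"}},"gripper":{"type":"number"},"newtons":{"type":"number"}},"required":["targets"]}

```bash
mkdir -p pics; ls; python3 - <<'E'
from workcell import bot
import cv2,numpy as np
np.set_printoptions(precision=4,suppress=True)
s=bot.observe()
for k in s: print(k,s[k])
print(bot.tcp_to_grasp)
for n in("side","top"):
    cv2.imwrite(f"pics/{n}0.png",bot.grab_frame(n)); print(n,bot.get_calibration(n))
E
```

```text
pics
clock 0.0
qpos [ 1.0818  0.5221 -0.0363  1.6     0.0212  1.0211 -0.1128]
qd [-0.0001 -0.0003  0.0004  0.0006 -0.0008 -0.0001 -0.0003]
joint_efforts [ -0.0002 -92.7082   1.9794 -36.9921   0.0178   0.0082   0.    ]
position [ 0.254  -0.5707  0.2307]
tool_rot [-3.1404  0.0001  0.4188]
force [-1.1922 -0.0121  0.3926]
moment [ 0.0313  0.0169 -0.0292]
grip_width 0.08556576881644916
0.0187
side {'fx': 464.3271396852027, 'fy': 464.3271396852027, 'cx': 274.5869156409829, 'cy': 212.14311619170806, 'pose': array([[ 0.9994,  0.003 , -0.0353,  0.5384],
       [-0.031 ,  0.5552, -0.8311, -0.6612],
       [ 0.0171,  0.8317,  0.5549,  0.4957],
       [ 0.    ,  0.    ,  0.    ,  1.    ]])}
top {'fx': 498.52763251011754, 'fy': 498.52763251011754, 'cx': 279.6663338818924, 'cy': 209.17138007989973, 'pose': array([[ 0.0246,  0.997 , -0.0731,  0.5107],
       [-0.9996,  0.0232, -0.0188, -0.0108],
       [-0.0171,  0.0736,  0.9971,  1.0146],
       [ 0.    ,  0.    ,  0.    ,  1.    ]])}
```

View pics/side0.png

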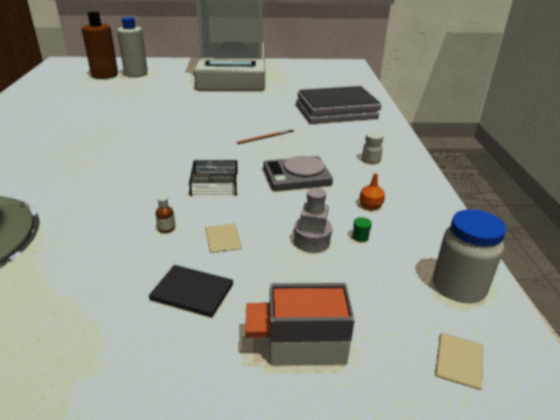

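View pics/top0.png

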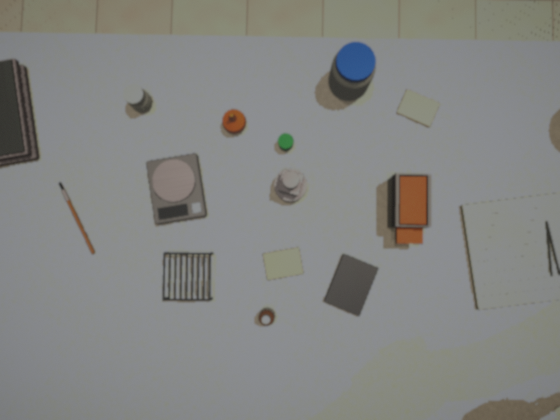

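```bash
cat > h.py <<'E'
from workcell import bot
import cv2,numpy as np
np.set_printoptions(precision=4,suppress=True)
def cal(n):
    c=bot.get_calibration(n); return c
def ray(n,u,v):
    c=cal(n); d=np.array([(u-c['cx'])/c['fx'],-(v-c['cy'])/c['fy'],-1.0]); P=np.array(c['pose'])
    return P[:3,3],P[:3,:3]@d
def onz(n,u,v,z):
    o,d=ray(n,u,v); return o+d*(z-o[2])/d[2]
def proj(n,p):
    c=cal(n);P=np.array(c['pose']); q=P[:3,:3].T@(np.array(p)-P[:3,3])
    return np.array([c['cx']+c['fx']*q[0]/-q[2], c['cy']-c['fy']*q[1]/-q[2]])
def tri(a,b):
    o1,d1=ray("side",*a);o2,d2=ray("top",*b)
    A=np.stack([d1,-d2],1);t=np.linalg.lstsq(A,o2-o1,rcond=None)[0]
    p,q=o1+d1*t[0],o2+d2*t[1]; return (p+q)/2,np.linalg.norm(p-q)
def crop(img,x0,y0,x1,y1,k,name,gain=1.0):
    c=cv2.resize(img[y0:y1,x0:x1],None,fx=k,fy=k,interpolation=cv2.INTER_CUBIC)
    c=np.clip(c.astype(float)*gain,0,255).astype(np.uint8)
    cv2.imwrite(f"pics/{name}.png",c)
E
python3 - <<'E'
from h import *
t=cv2.imread("pics/top0.png");s=cv2.imread("pics/side0.png")
crop(t,140,90,440,320,2.6,"t_crop",1.5)
crop(s,140,140,400,370,2.6,"s_crop")
E
```

```text
(no output)
```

View pics/t_crop.png

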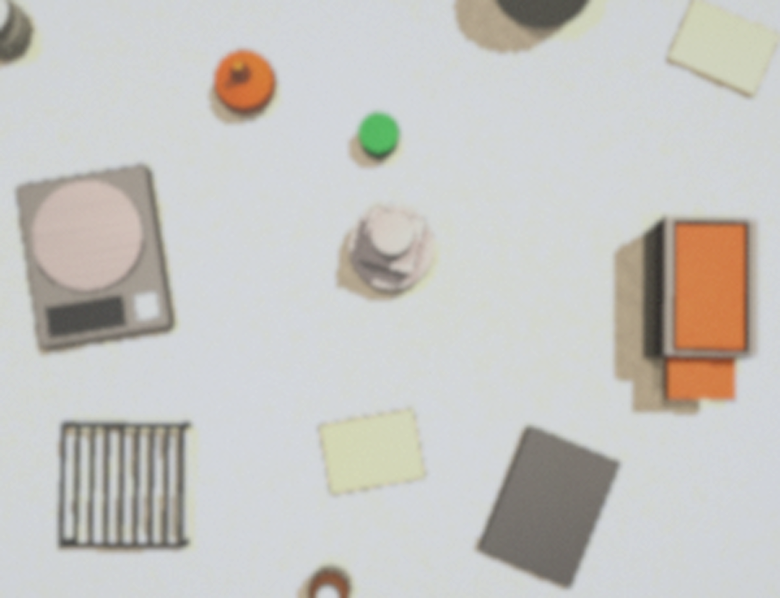

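View pics/s_crop.png

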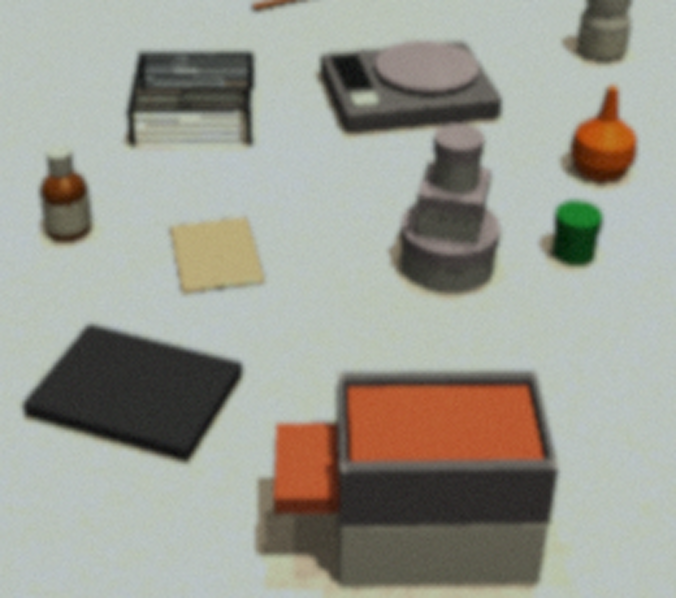

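Top view: tile tab at (409,236), slab (351,284), stack (290,182), stand (188,276), pan (174,180), bottle (266,316), bulb (234,121). Possible mix-ups: the green tin (286,142), grey bottle (139,100), note pads (283,263) and (418,107), notebook (10,110), blue-lidded jar (352,65). The crop confirms the grey stack and dark slab. Next I measure with masks.

```bash
cat > m.py <<'E'
from h import *
def comps(m,amin=60):
    m=m.astype(np.uint8)
    cs,_=cv2.findContours(m,cv2.RETR_EXTERNAL,cv2.CHAIN_APPROX_NONE)
    return [c for c in cs if cv2.contourArea(c)>amin]
def quad(c,n,z):
    # min rect in world plane
    w=np.array([onz(n,*p[0],z)[:2] for p in c],np.float32)*1000
    (cx,cy),(a,b),th=cv2.minAreaRect(w)
    if a<b: a,b,th=b,a,th+90
    return cx,cy,a,b,th
E
python3 - <<'E'
from m import *
for n in("side","top"):
    im=cv2.imread(f"pics/{n}0.png"); hsv=cv2.cvtColor(im,cv2.COLOR_BGR2HSV)
    H,S,V=[hsv[...,i].astype(int) for i in range(3)]
    print(n)
    lo=80 if n=="side" else 100
    reg=(slice(260,320),slice(145,240)) if n=="side" else (slice(240,330),slice(310,390))
    m=np.zeros(V.shape,bool);m[reg]=V[reg]<lo
    for c in comps(m): print(" slab",cv2.boundingRect(c),quad(c,n,.012))
    m=(S>150)&((H<14)|(H>170))
    for c in comps(m,30): 
        b=cv2.boundingRect(c);print(" orange",b,cv2.contourArea(c),onz(n,b[0]+b[2]/2,b[1]+b[3]/2,.057))
    m=(S>100)&(H>40)&(H<80)
    for c in comps(m,30): print(" green",cv2.boundingRect(c))
im=cv2.imread("pics/top0.png")
print(im[180,150:210].tolist()[::4]); print(im[150:215:3,290].tolist())
print(im[182,268:312:2].tolist())
E
python3 - <<'E'
from h import *
t=cv2.imread("pics/top0.png");s=cv2.imread("pics/side0.png")
crop(t,260,155,320,210,12,"t_stack",1.6)
crop(s,285,180,340,255,8,"s_stack")
E
```

```text
side
 slab (150, 266, 83, 51) (438.2386474609375, -143.92446899414062, 104.9974136352539, 80.0247802734375, 158.8074493408203)
 orange (246, 304, 25, 33) 705.5 [ 0.5384 -0.2499  0.057 ]
 orange (274, 288, 75, 29) 1972.5 [ 0.6084 -0.2192  0.057 ]
 orange (157, 207, 15, 11) 93.0 [ 0.3803 -0.0041  0.057 ]
 orange (360, 174, 24, 36) 461.0 [0.7471 0.0615 0.057 ]
 orange (82, 24, 35, 54) 1207.5 [-0.0093  1.0046  0.057 ]
 orange (0, 0, 41, 87) 2235.5 [-0.3157  1.0953  0.057 ]
 green (353, 218, 18, 23)
top
 slab (324, 254, 54, 62) (437.4403076171875, -136.03355407714844, 103.32112121582031, 76.15367889404297, 158.8500518798828)
 orange (397, 228, 25, 15) 313.0 [ 0.5363 -0.242   0.057 ]
 orange (400, 177, 27, 47) 1166.0 [ 0.6036 -0.2493  0.057 ]
 orange (224, 111, 21, 21) 322.0 [0.7506 0.0997 0.057 ]
 green (279, 134, 14, 15)
[[90, 97, 102], [115, 120, 130], [116, 121, 132], [117, 122, 132], [119, 124, 134], [120, 125, 135], [121, 125, 136], [120, 126, 137], [121, 126, 137], [122, 127, 138], [123, 128, 139], [110, 115, 123], [95, 102, 107], [113, 121, 121], [145, 143, 141]]
[[111, 127, 124], [135, 143, 141], [144, 143, 140], [143, 142, 141], [143, 144, 142], [141, 143, 141], [135, 137, 137], [124, 130, 135], [130, 136, 141], [130, 136, 141], [133, 138, 142], [133, 138, 141], [127, 132, 135], [70, 74, 77], [107, 110, 115], [75, 79, 83], [94, 98, 104], [90, 96, 101], [102, 111, 116], [142, 142, 140], [140, 143, 141], [143, 144, 141]]
[[145, 144, 141], [141, 141, 139], [115, 122, 127], [113, 121, 129], [106, 111, 117], [85, 88, 95], [83, 86, 93], [95, 99, 104], [125, 130, 134], [131, 136, 141], [132, 137, 141], [133, 138, 141], [134, 138, 140], [134, 139, 141], [134, 139, 139], [124, 129, 132], [122, 126, 134], [121, 125, 132], [124, 130, 137], [132, 138, 141], [140, 143, 141], [141, 143, 141]]
```

View pics/t_stack.png

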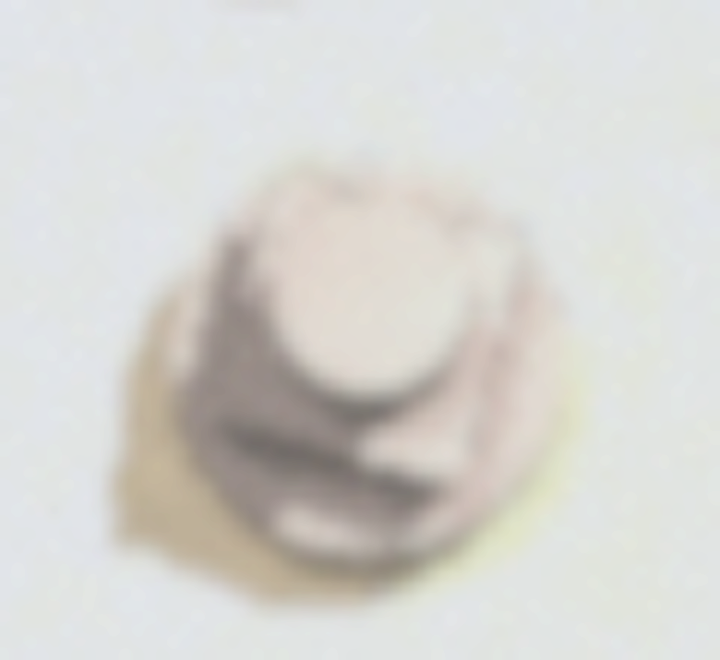

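View pics/s_stack.png

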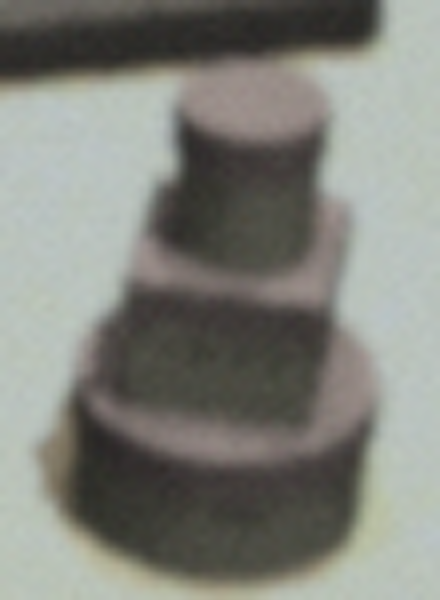

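```bash
python3 - <<'E'
from h import *
T=[(343.5,254.2),(378.1,268.1),(359.2,315.8),(323.8,301.2)]
S=[(232.7,280.8),(211.9,312.3),(150,295),(175.4,265)]
for p in T: print("T",onz("top",*p,.012))
for p in S: print("S",onz("side",*p,.012))
# pan centre
print("pan",onz("top",140+88/2.6,90+235/2.6,.03),onz("side",140+429/2.6,140+67/2.6,.03))
# small tin top
print("small",onz("top",260+370/12,155+300/12,.102),onz("side",285+252/8,180+103/8,.102))
# dispenser walls top corners
for p in [(664,218),(752,218),(664,355),(752,355)]: print("dT",onz("top",140+p[0]/2.6,90+p[1]/2.6,.083))
for p in [(340,377),(537,375),(553,467),(340,467)]: print("dS",onz("side",140+p[0]/2.6,140+p[1]/2.6,.083))
for p in [(667,398),(735,398)]: print("tabT",onz("top",140+p[0]/2.6,90+p[1]/2.6,.057))
for p in [(276,425),(276,502)]: print("tabS",onz("side",140+p[0]/2.6,140+p[1]/2.6,.057))
for p in [(62,423),(190,424),(187,545),(60,547)]: print("stT",onz("top",140+p[0]/2.6,90+p[1]/2.6,.035))
for p in [(140,53),(254,53),(252,108),(132,108)]: print("stS",onz("side",140+p[0]/2.6,140+p[1]/2.6,.035))
E
```

```text
T [ 0.4969 -0.1217  0.012 ]
T [ 0.4711 -0.1909  0.012 ]
T [ 0.3762 -0.1546  0.012 ]
T [ 0.403  -0.0841  0.012 ]
S [ 0.4991 -0.1259  0.012 ]
S [ 0.4726 -0.1913  0.012 ]
S [ 0.379  -0.1553  0.012 ]
S [ 0.4062 -0.0876  0.012 ]
pan [0.6356 0.2204 0.03  ] [0.6384 0.214  0.03  ]
small [ 0.632  -0.0129  0.102 ] [ 0.6338 -0.0151  0.102 ]
dT [ 0.6505 -0.2087  0.083 ]
dT [ 0.6519 -0.2719  0.083 ]
dT [ 0.5516 -0.2095  0.083 ]
dT [ 0.5531 -0.2722  0.083 ]
dS [ 0.5544 -0.2131  0.083 ]
dS [ 0.6533 -0.2129  0.083 ]
dS [ 0.6508 -0.2746  0.083 ]
dS [ 0.553  -0.2731  0.083 ]
tabT [ 0.5212 -0.2174  0.057 ]
tabT [ 0.5224 -0.2671  0.057 ]
tabS [ 0.5223 -0.2198  0.057 ]
tabS [ 0.5233 -0.2702  0.057 ]
stT [0.4914 0.2332 0.035 ]
stT [0.4931 0.1362 0.035 ]
stT [0.4027 0.1353 0.035 ]
stT [0.3987 0.2308 0.035 ]
stS [0.4016 0.2286 0.035 ]
stS [0.4949 0.2288 0.035 ]
stS [0.4966 0.1383 0.035 ]
stS [0.4057 0.1385 0.035 ]
```

Measured positions, averaged over both views (they agree to about 3 mm): slab (0.438,-0.139), long axis -21.2°; dispenser (0.6025,-0.242), yaw about 0; tile tab end x≈0.521, y≈-0.2435; small tin (0.633,-0.014); pan (0.637,0.217); stand (0.448,0.184). Turning to yaw 0 and moving above the tab.

Emit:
servo_tool --targets '[[[0,0,0],0.8],[[0,0,0],0.8],[[0,0,0],0.8],[[0,0,0],0.8],[[0,0,0],0.8],[[0,0,0],0.8],[[0,0,0],0]]' --gripper 1 --newtons 25

```text
clock: 0.98
position: [0.2541, -0.5708, 0.231]
tool_rot: [-3.141, 0.0, 0.0]
force: [-0.0, -0.3, -0.2]
grip_width: 0.0855
```

Emit:
servo_tool --targets '[[[0.5,-0.6,0],0],[[0.5,-0.6,0],0],[[0.5,-0.6,0],0],[[0.5,-0.6,0],0],[[0.5,-0.6,0],0],[[0.5,-0.6,0],0],[[0.5,-0.6,0],0],[[0.5,-0.6,0],0],[[0.5,-0.6,0],0],[[0.5,-0.6,0],0],[[0.5,-0.55,0],0],[[0,0,0],0]]'

```text
clock: 2.48
position: [0.5308, -0.2408, 0.231]
tool_rot: [-3.14, -0.0, 0.006]
force: [-0.3, -0.9, -0.4]
grip_width: 0.0852
```

Emit:
servo_tool --targets '[[[0.02,0.05,0.6],0.07],[[0,0,0.6],0],[[0,0,0.6],0],[[0,0,0.6],0],[[0,0,0],0]]'

```text
clock: 3.1
position: [0.5287, -0.2462, 0.1097]
tool_rot: [-3.141, 0.003, -0.006]
force: [0.2, 0.2, 0.2]
grip_width: 0.0853
```

```bash
python3 - <<'E'
from h import *
s=bot.observe();print(s['position'],s['tool_rot'])
t=bot.grab_frame("top");S=bot.grab_frame("side")
crop(t,350,150,470,290,4,"t1",1.5)
crop(S,200,180,400,400,2.7,"s1")
a=cv2.imread("pics/t1.png");b=cv2.imread("pics/s1.png")
b=cv2.resize(b,None,fx=.9,fy=.9)
h=max(a.shape[0],b.shape[0]);o=np.zeros((h,a.shape[1]+b.shape[1],3),np.uint8);o[:a.shape[0],:a.shape[1]]=a;o[:b.shape[0],a.shape[1]:]=b
print(o.shape);cv2.imwrite("pics/c1.png",o[:600,:800])
E
```

```text
[ 0.5287 -0.2462  0.1097] [-3.1405  0.0035 -0.0057]
(560, 966, 3)
```

View pics/c1.png

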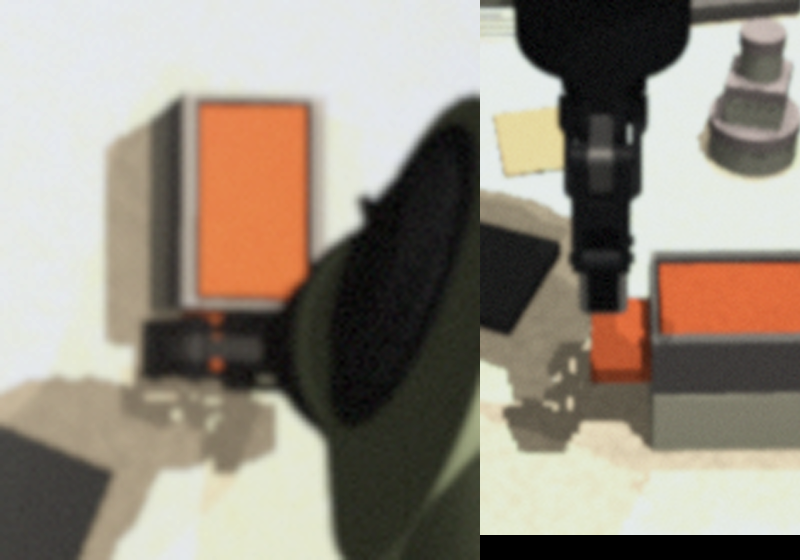

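The gripper hangs above the tab, jaws across its width. In the side crop the finger is at (600,300) and the tab at (620,340). Going down with a small correction.

Emit:
servo_tool --targets '[[[0.06,-0.05,0.2],0],[[0,0,0.4],0],[[0,0,0.4],0],[[0,0,0.25],0],[[0,0,0.04],0],[[0,0,0],0]]'

```text
clock: 3.95
position: [0.5335, -0.2436, 0.0473]
tool_rot: [3.141, -0.001, -0.006]
force: [-0.3, 0.1, -0.3]
grip_width: 0.0854
```

Emit:
servo_tool --targets '[[[0,0,0],0],[[0,0,0],0],[[0,0,0],0],[[0,0,0],0],[[0,0,0],0],[[0,0,0],0]]' --gripper -1 --newtons 25

```text
clock: 4.7
position: [0.5335, -0.2436, 0.0474]
tool_rot: [3.141, -0.001, -0.006]
force: [-1.8, 1.7, 8.1]
grip_width: 0.0491
```

```bash
python3 - <<'E'
from h import *
S=bot.grab_frame("side"); crop(S,220,250,320,360,5.4,"s2",1.3)
for z in(.045,.0474,.0504,.057): print(z,proj("side",[.5335,-.2685,z]))
print(bot.observe()['force'],bot.observe()['moment'])
E
```

```text
0.045 [254.5936 338.5462]
0.0474 [254.5804 337.2271]
0.0504 [254.5638 335.5696]
0.057 [254.527  331.8889]
[-1.7765  2.2377  7.044 ] [0.3104 0.3198 0.0063]
```

View pics/s2.png

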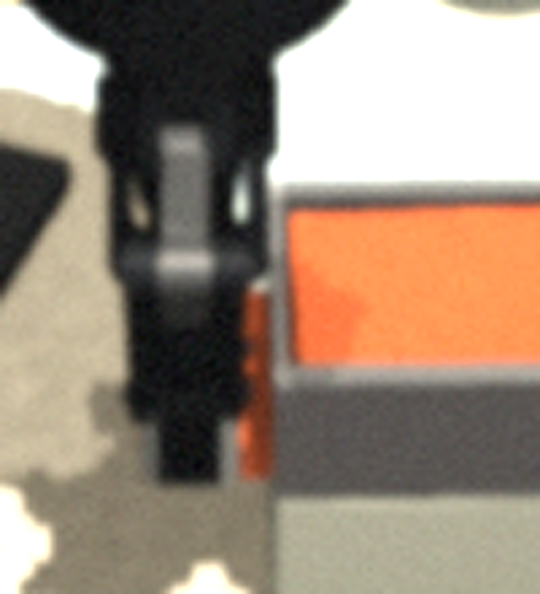

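The near finger tip (crop row 480) sits about level with the tile's lower edge in the image, so only the last few mm of the pad overlap. I'll open slightly and regrip 3 mm lower.

Emit:
servo_tool --targets '[[[0,0,0],0],[[0,0,0],0],[[0,0,0.06],0],[[0,0,0],0]]' --gripper 0.5

```text
clock: 5.25
position: [0.533, -0.2435, 0.0434]
tool_rot: [-3.141, 0.001, -0.006]
force: [0.1, 0.1, 0.3]
grip_width: 0.0637
```

Emit:
servo_tool --targets '[[[0,0,0],0],[[0,0,0],0],[[0,0,0],0],[[0,0,0],0],[[0,0,0],0],[[0,0,0],0]]' --gripper -1 --newtons 60

```text
clock: 6.0
position: [0.5332, -0.2435, 0.0442]
tool_rot: [3.142, -0.0, -0.006]
force: [-3.4, 1.5, 6.6]
grip_width: 0.0483
```

Pulling 74 mm along -x.

Emit:
servo_tool --targets '[[[-0.1,0,0],0],[[-0.2,0,0],0],[[-0.2,0,0],0],[[-0.2,0,0],0],[[-0.2,0,0],0],[[-0.2,0,0],0],[[-0.2,0,0],0],[[-0.2,0,0],0],[[0,0,0],0]]'

```text
clock: 7.12
position: [0.4572, -0.2432, 0.0437]
tool_rot: [-3.141, 0.001, -0.007]
force: [0.7, -0.5, -1.6]
grip_width: 0.0485
```

```bash
python3 - <<'E'
from h import *
S=bot.grab_frame("side"); crop(S,140,200,360,370,3.4,"s3",1.3)
print(bot.observe()['force'],bot.observe()['position'])
E
```

```text
[-0.0429  1.1348 -1.1927] [ 0.458  -0.2431  0.0438]
```

View pics/s3.png

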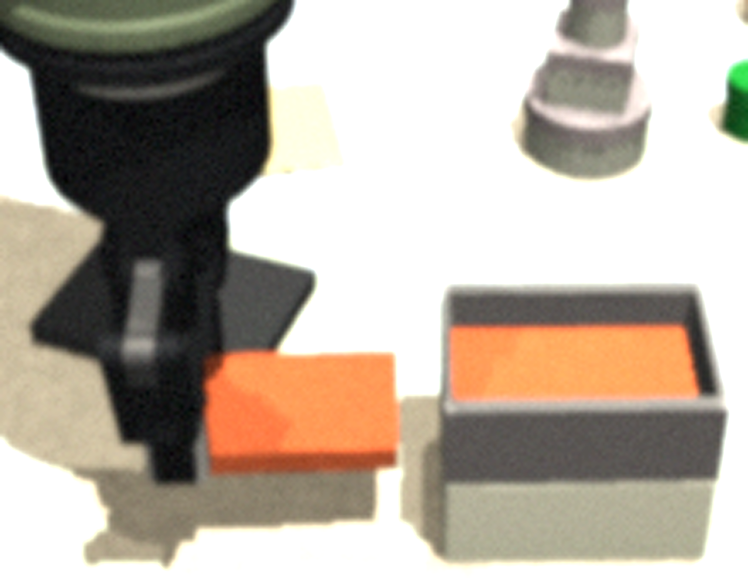

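The tile is out of the slot and held level; its free end is at crop x≈395. Measuring where its centre lies relative to the TCP.

```bash
python3 - <<'E'
from m import *
print(onz("side",140+392/3.4,200+354/3.4,.056),onz("side",140+398/3.4,200+450/3.4,.056))
t=bot.grab_frame("top");hsv=cv2.cvtColor(t,cv2.COLOR_BGR2HSV);H,S,V=[hsv[...,i].astype(int) for i in range(3)]
m=(S>150)&((H<14)|(H>170))
for c in comps(m,30):
    b=cv2.boundingRect(c);print(b,onz("top",b[0],b[1],.056),onz("top",b[0]+b[2],b[1],.056))
print(bot.observe()['position'])
crop(t,330,180,450,330,4,"t3",1.6)
E
```

```text
[ 0.5343 -0.2202  0.056 ] [ 0.5366 -0.2684  0.056 ]
(396, 237, 27, 35) [ 0.5328 -0.2165  0.056 ] [ 0.534  -0.2679  0.056 ]
(400, 178, 26, 46) [ 0.6467 -0.2234  0.056 ] [ 0.6478 -0.2733  0.056 ]
(224, 111, 21, 21) [0.7714 0.1211 0.056 ] [0.7722 0.0799 0.056 ]
[ 0.4584 -0.2431  0.0438]
```

View pics/t3.png

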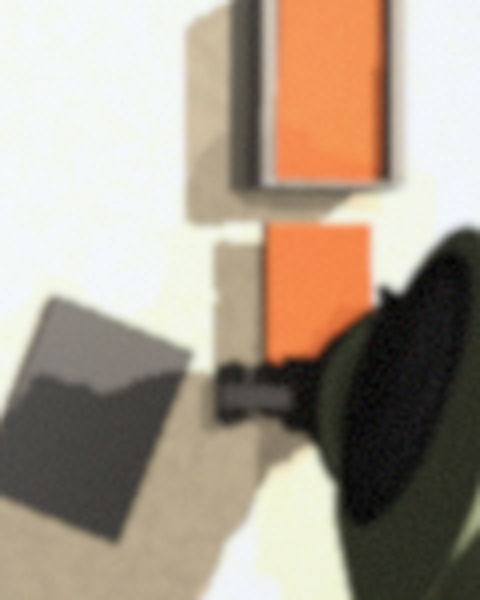

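Emit:
servo_tool --targets '[[[-0.2,0,-0.4],0],[[0,0,-0.4],0],[[0,0,-0.4],0],[[0,0,0],0.8],[[0,0,0],0.8],[[0,0,0],0.8],[[0,0,0],0.8],[[0,0,0],0.8],[[0,0,0],0.16],[[0,0,0],0]]'

```text
clock: 8.48
position: [0.4484, -0.2429, 0.1038]
tool_rot: [-3.142, -0.0, -0.368]
force: [0.5, 0.7, -1.0]
grip_width: 0.0481
```

```bash
cat >> h.py <<'E'
def units(tx,ty,tz=None):
    s=bot.observe();p=np.array(s['position']);y=s['tool_rot'][2]
    d=np.array([tx-p[0],ty-p[1]]);c,n=np.cos(y),np.sin(y)
    print("pos",p,"yaw deg",np.degrees(y),"units x,y",(d@[c,n])/.05,(d@[n,-c])/.05,"z",None if tz is None else (p[2]-tz)/.05)
E
python3 -c "
from h import *
units(.409,-.127,.012)"
```

```text
pos [ 0.4484 -0.2429  0.1038] yaw deg -21.069333584516723 units x,y -1.5684842813424011 -1.8797313341405257 z 1.835491576956937
```

Emit:
servo_tool --targets '[[[-0.3,-0.4,0],0],[[-0.4,-0.4,0],0],[[-0.4,-0.4,0],0],[[-0.3,-0.4,0],0],[[-0.17,-0.28,0],0.03],[[0,0,0.4],0],[[0,0,0.4],0],[[0,0,0.3],0],[[0,0,0.2],0],[[0,0,0],0]]'

```text
clock: 9.72
position: [0.4088, -0.127, 0.0384]
tool_rot: [3.141, 0.001, -0.372]
force: [-0.4, -1.0, -0.7]
grip_width: 0.0481
```

```bash
python3 - <<'E'
from m import *
units(.409,-.127,.012)
S=bot.grab_frame("side"); crop(S,130,230,260,330,5.5,"s4",1.3)
E
```

```text
pos [ 0.4088 -0.127   0.0384] yaw deg -21.305284517778972 units x,y 0.004269564983880534 -0.0024975223829590463 z 0.5282375758618617
```

View pics/s4.png

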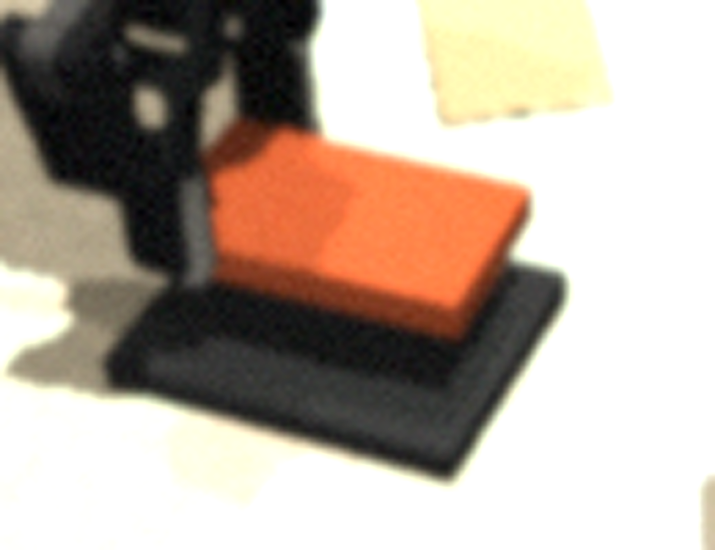

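Emit:
servo_tool --targets '[[[0,0,0.25],0],[[0,0,0.2],0],[[0,0,0.05],0],[[0,0,0],0]]'

```text
clock: 10.28
position: [0.4087, -0.127, 0.0136]
tool_rot: [3.141, 0.001, -0.372]
force: [0.5, 1.2, -1.8]
grip_width: 0.0483
```

Emit:
servo_tool --targets '[[[0,0,0.02],0],[[0,0,0],0]]'

```text
clock: 10.52
position: [0.409, -0.127, 0.0129]
tool_rot: [-3.142, -0.0, -0.372]
force: [0.0, -0.4, -1.3]
grip_width: 0.0481
```

Emit:
servo_tool --targets '[[[0,0,0.02],0],[[0,0,0],0]]'

```text
clock: 10.78
position: [0.4089, -0.127, 0.0118]
tool_rot: [-3.142, -0.0, -0.372]
force: [-0.1, -0.1, -1.2]
grip_width: 0.0486
```

Emit:
servo_tool --targets '[[[0,0,0.02],0],[[0,0,0],0]]'

```text
clock: 11.02
position: [0.409, -0.127, 0.0112]
tool_rot: [-3.141, -0.0, -0.372]
force: [-3.1, 1.3, 15.3]
grip_width: 0.0484
```

Emit:
servo_tool --targets '[[[0,0,0.02],0],[[0,0,0],0]]'

```text
clock: 11.28
position: [0.409, -0.127, 0.011]
tool_rot: [-3.141, -0.001, -0.372]
force: [-8.7, 3.3, 48.9]
grip_width: 0.0481
```

Contact at TCP z≈0.0112, as predicted (0.0108). Backing off 1 mm, then opening.

Emit:
servo_tool --targets '[[[0,0,-0.03],0],[[0,0,0],0]]'

```text
clock: 11.52
position: [0.409, -0.127, 0.0113]
tool_rot: [-3.142, -0.0, -0.372]
force: [-0.0, 0.5, -0.5]
grip_width: 0.0482
```

Emit:
servo_tool --targets '[[[0,0,0],0],[[0,0,0],0],[[0,0,0],0],[[0,0,-0.3],0],[[0,0,-0.6],0],[[0,0,-0.8],0],[[0,0,-0.8],0],[[0,0,-0.5],0],[[0,0,0],0]]' --gripper 1

```text
clock: 12.65
position: [0.4097, -0.1272, 0.1636]
tool_rot: [-3.141, -0.004, -0.372]
force: [0.1, 0.0, -0.9]
grip_width: 0.0857
```

Emit:
servo_tool --targets '[[[0,0,0],-0.8],[[0,0,0],-0.8],[[0,0,0],-0.8],[[0,0,0],-0.8],[[0,0,0],-0.8],[[0,0,0],-0.25],[[0,0,0],0]]'

```text
clock: 13.52
position: [0.4087, -0.127, 0.1612]
tool_rot: [-3.141, 0.0, -0.002]
force: [0.2, -0.3, -0.8]
grip_width: 0.0855
```

Emit:
servo_tool --targets '[[[0.4,-0.2,-0.2],0],[[0.5,-0.25,0],0],[[0.5,-0.25,0],0],[[0.5,-0.25,0],0],[[0.5,-0.25,0],0],[[0.5,-0.25,0],0],[[0.5,-0.25,0],0],[[0.5,-0.25,0],0],[[0.5,-0.25,0],0],[[0.08,-0.06,0],0],[[0,0,0],0]]'

```text
clock: 14.9
position: [0.6325, -0.0143, 0.1709]
tool_rot: [3.141, 0.001, -0.001]
force: [-0.2, -0.3, 0.1]
grip_width: 0.0854
```

```bash
python3 - <<'E'
from m import *
units(.633,-.014,.073)
S=bot.grab_frame("side");t=bot.grab_frame("top")
cv2.imwrite("pics/side5.png",S);cv2.imwrite("pics/top5.png",t)
for n,im in(("side",S),("top",t)):
    hsv=cv2.cvtColor(im,cv2.COLOR_BGR2HSV);H,Sa,V=[hsv[...,i].astype(int) for i in range(3)]
    m=(Sa>(110 if n=="top" else 150))&((H<14)|(H>170))
    for c in comps(m,200): print(n,cv2.boundingRect(c),quad(c,n,.024))
a=np.hstack([cv2.resize(S[180:340,140:340],None,fx=2,fy=2),cv2.resize(t[150:310,250:400],None,fx=2,fy=2)])
cv2.imwrite("pics/c5.png",a)
E
```

```text
pos [ 0.6325 -0.0143  0.1709] yaw deg -0.0818398331087067 units x,y 0.009947103731042245 -0.006837045041427035 z 1.9586171078441519
side (273, 296, 73, 21) (608.5973510742188, -192.33010864257812, 99.70175170898438, 38.96717834472656, 179.23802185058594)
side (159, 266, 68, 39) (441.1108703613281, -145.72470092773438, 93.3149185180664, 57.89588928222656, 159.76025390625)
side (361, 174, 23, 35) (764.6174926757812, 123.3858413696289, 137.07223510742188, 42.49782180786133, 77.20555114746094)
side (82, 24, 34, 54) (-64.42779541015625, 1200.5250244140625, 791.4082641601562, 110.51874542236328, 109.52632713317871)
side (0, 0, 40, 89) (-490.5653076171875, 1454.4140625, 1574.9781494140625, 127.07743072509766, 114.29204559326172)
top (399, 177, 28, 48) (606.8569946289062, -255.5077667236328, 94.61058807373047, 53.36189270019531, 0.1763206273317337)
```

View pics/c5.png

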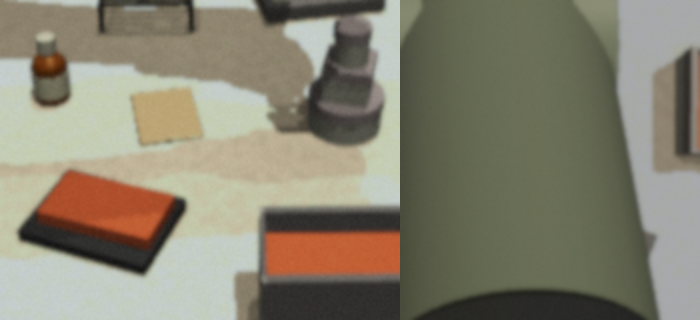

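The side crop shows the tile lying on the slab at (105,205), looking centred, with the stack undisturbed at (345,80). Descending on the small tin.

Emit:
servo_tool --targets '[[[0.01,-0.01,0.4],0],[[0,0,0.5],0],[[0,0,0.5],0],[[0,0,0.3],0],[[0,0,0.2],0],[[0,0,0.04],0],[[0,0,0],0]]' --newtons 25

```text
clock: 15.88
position: [0.6338, -0.0138, 0.0748]
tool_rot: [3.142, -0.001, -0.001]
force: [-0.3, 0.2, 0.2]
grip_width: 0.0853
```

```bash
python3 - <<'E'
from m import *
units(.633,-.014,.073)
S=bot.grab_frame("side");crop(S,270,150,370,260,5.4,"s6",1.3)
E
```

```text
pos [ 0.6338 -0.0138  0.0748] yaw deg -0.06265494094291194 units x,y -0.015354692896876245 0.004090561273937499 z 0.0361790243502505
```

View pics/s6.png

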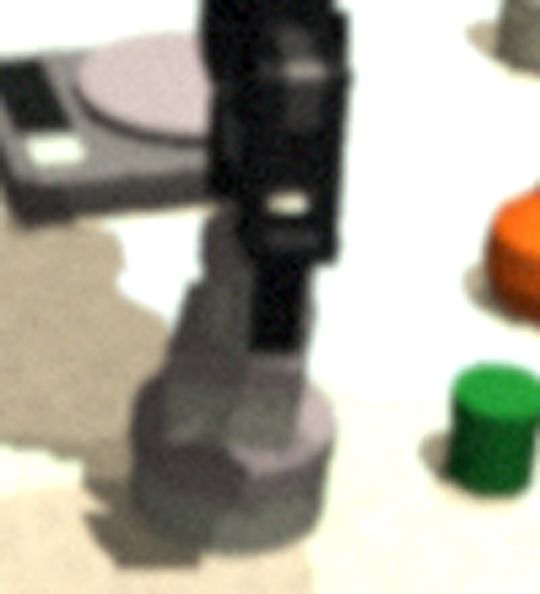

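```bash
python3 - <<'E'
from h import *
for p in([.6338,-.07,.085],[.6338,-.0138,.085],[.633,-.0138,.102],[.633,-.014,0]): q=proj("side",p);print(p,q,(q-[270,150])*5.4)
E
```

```text
[0.6338, -0.07, 0.085] [319.5303 220.5707] [267.4635 381.0816]
[0.6338, -0.0138, 0.085] [315.7495 201.2278] [247.0474 276.6301]
[0.633, -0.0138, 0.102] [315.9511 192.4538] [248.136  229.2507]
[0.633, -0.014, 0] [312.1032 242.1315] [227.3571 497.5102]
```

Emit:
servo_tool --targets '[[[0,0,0],0],[[0,0,0],0],[[0,0,0],0],[[0,0,0],0],[[0,0,0],0],[[0,0,0],0],[[0,0,0],0],[[0,0,0],0]]' --gripper -1 --newtons 25

```text
clock: 16.92
position: [0.6336, -0.0137, 0.0745]
tool_rot: [-3.142, -0.0, -0.001]
force: [-0.5, 0.1, 4.9]
grip_width: 0.0313
```

Emit:
servo_tool --targets '[[[0,0,-0.1],0],[[0,0,-0.3],0],[[0,0,-0.5],0],[[0,0,-0.5],0],[[0,0,-0.4],0],[[0,0,0],0]]' --newtons 35

```text
clock: 17.68
position: [0.6344, -0.0138, 0.1665]
tool_rot: [-3.141, -0.003, -0.001]
force: [0.2, -0.5, -0.7]
grip_width: 0.0309
```

```bash
python3 - <<'E'
from m import *
units(.438,-.1385,.031)
S=bot.grab_frame("side");crop(S,265,90,365,260,3.5,"s7",1.3)
E
```

```text
pos [ 0.6344 -0.0138  0.1665] yaw deg -0.06294452655553043 units x,y -3.92546704548029 2.498956987669693 z 2.7103470278458097
```

View pics/s7.png

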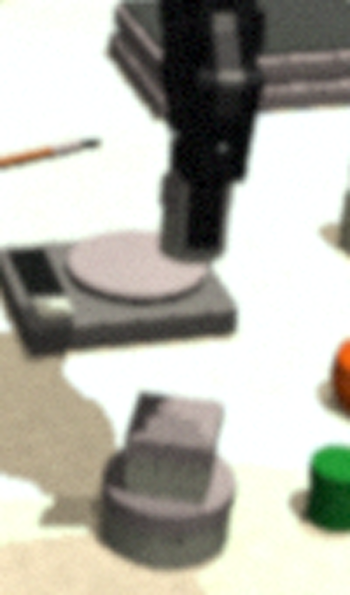

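```bash
python3 - <<'E'
from m import *
S=bot.grab_frame("side");crop(S,295,130,345,175,11,"s8",1.6)
p=bot.observe()['position'];print(p)
for dx in(-.016,0,.016): q=proj("side",[p[0]+dx,p[1],p[2]+.005]);print(dx,(q-[295,130])*11)
q=proj("side",[p[0],p[1]-.022,p[2]+.005]);print((q-[295,130])*11)
S5=cv2.imread("pics/side5.png");crop(S5,145,255,240,325,7,"s9",1.3)
E
```

```text
[ 0.6334 -0.0137  0.1644]
-0.016 [152.39   279.1753]
0 [265.1231 279.3231]
0.016 [377.6802 279.4707]
[282.7854 351.6969]
```

View pics/s8.png

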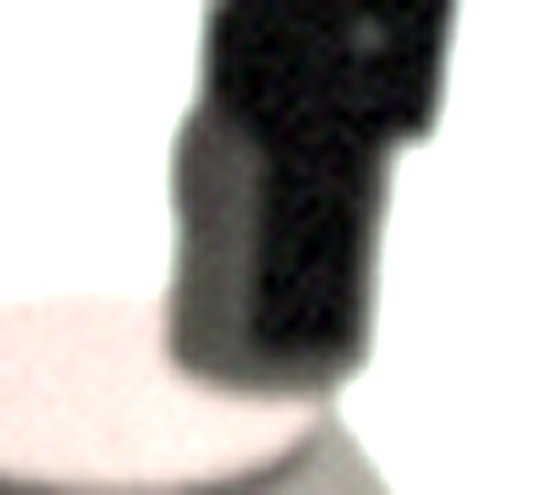

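View pics/s9.png

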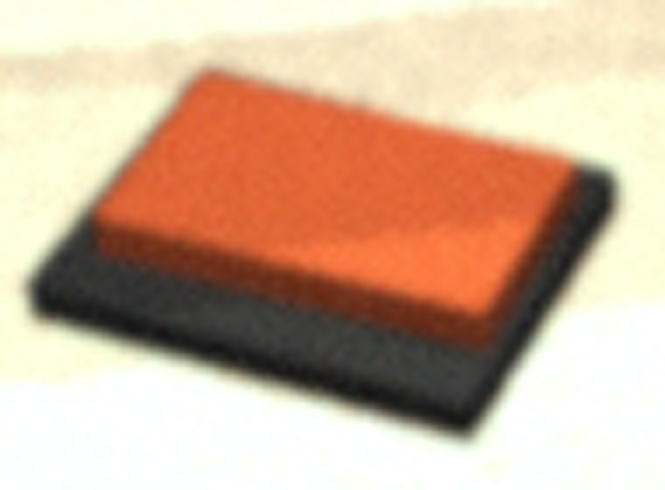

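```bash
python3 - <<'E'
from m import *
f=lambda L,z:np.array([onz("side",145+x/7,255+y/7,z)[:2] for x,y in L])
tile=f([(205,70),(577,162),(490,318),(95,222)],.024)
slab=f([(612,178),(470,415),(35,290)],.012)
print(tile,tile.mean(0));print(slab,(slab[0]+slab[2])/2)
e=tile[1]-tile[0];print(np.linalg.norm(e),np.degrees(np.arctan2(e[1],e[0])),np.linalg.norm(tile[2]-tile[1]))
E
```

```text
[[ 0.4078 -0.1018]
 [ 0.4919 -0.1332]
 [ 0.4767 -0.18  ]
 [ 0.3921 -0.1507]] [ 0.4421 -0.1414]
[[ 0.4986 -0.1251]
 [ 0.4732 -0.1951]
 [ 0.3795 -0.1582]] [ 0.4391 -0.1416]
0.08972567769530856 -20.454478504341427 0.04920808230382299
```

In the side view the tile looks about 3 mm off along its length. I'll swing aside to get an unobstructed top view before setting the tin down.

Emit:
servo_tool --targets '[[[0,-0.4,0],0],[[0,-0.5,0],0],[[0,-0.5,0],0],[[0,-0.5,0],0],[[0,-0.5,0],0],[[0,-0.5,0],0],[[0,-0.5,0],0],[[0,-0.3,0],0],[[0,0,0],0]]'

```text
clock: 18.9
position: [0.6334, 0.1725, 0.164]
tool_rot: [-3.141, 0.0, 0.001]
force: [-0.3, -0.4, -0.8]
grip_width: 0.0307
```

```bash
python3 - <<'E'
from m import *
t=bot.grab_frame("top");S=bot.grab_frame("side");cv2.imwrite("pics/top10.png",t);cv2.imwrite("pics/side10.png",S)
crop(t,255,150,400,325,3.4,"t10",1.6)
hsv=cv2.cvtColor(t,cv2.COLOR_BGR2HSV);H,Sa,V=[hsv[...,i].astype(int) for i in range(3)]
m=(Sa>150)&((H<14)|(H>170))
for c in comps(m,100): print("tile",cv2.boundingRect(c),quad(c,"top",.024))
m=np.zeros(V.shape,bool);r=(slice(240,330),slice(310,390));m[r]=((V<100)|((Sa>130)&(H<14)))[r]
for c in comps(m,100): print("slab",cv2.boundingRect(c),quad(c,"top",.012))
crop(S,280,180,350,255,8,"s10",1.6)
E
```

```text
tile (335, 260, 36, 48) (440.4588623046875, -137.9912872314453, 85.24139404296875, 46.776893615722656, 160.3025131225586)
tile (400, 178, 26, 46) (606.9644775390625, -255.51205444335938, 90.4500961303711, 49.40203857421875, 0.18470752239227295)
tile (224, 111, 21, 21) (759.9544067382812, 104.62081909179688, 41.21209716796875, 40.53891372680664, 1.7091470956802368)
slab (325, 255, 51, 60) (436.6723937988281, -135.82473754882812, 99.04310607910156, 73.6771011352539, 159.11592864990234)
```

View pics/t10.png

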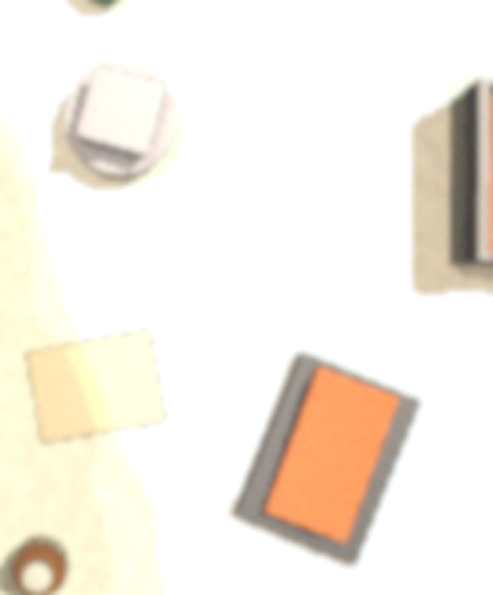

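View pics/s10.png

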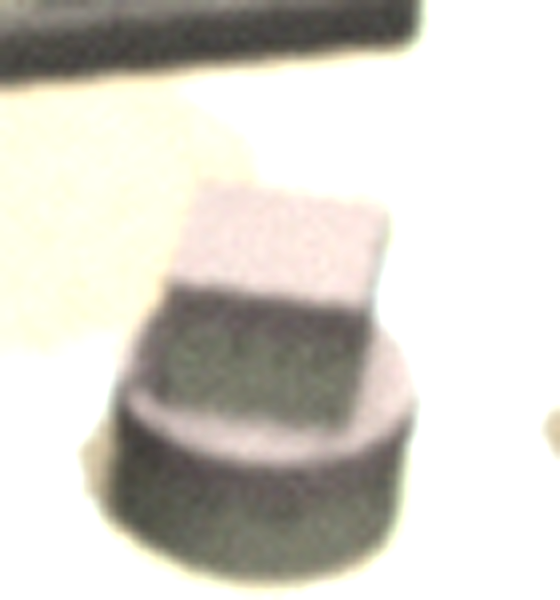

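The top view puts the tile about 3 mm past the slab centre along its length, turned about 1°. It is flat with clear margins on all sides, so that is acceptable. I aim the small tin at the tile centre, (0.441,-0.139).

Emit:
servo_tool --targets '[[[-0.35,0.55,0],0],[[-0.35,0.55,0],0],[[-0.35,0.55,0],0],[[-0.35,0.55,0],0],[[-0.35,0.55,0],0],[[-0.35,0.55,0],0],[[-0.35,0.55,0],0],[[-0.35,0.55,0],0],[[-0.35,0.55,0],0],[[-0.35,0.55,0],0],[[-0.35,0.65,0],0],[[0,0.08,0],0]]'

```text
clock: 20.5
position: [0.4393, -0.143, 0.1646]
tool_rot: [3.141, 0.0, -0.006]
force: [0.3, 0.5, -1.1]
grip_width: 0.0311
```

```bash
python3 - <<'E'
from m import *
units(.441,-.139,.035)
E
```

```text
pos [ 0.4393 -0.143   0.1646] yaw deg -0.3439664389639866 units x,y 0.03262283592189069 -0.08013095932111734 z 2.5914458872643458
```

Emit:
servo_tool --targets '[[[0.03,-0.06,0.3],0],[[0,0,0.5],0],[[0,0,0.5],0],[[0,0,0.5],0],[[0,0,0.4],0],[[0,0,0.2],0],[[0,0,0.15],0],[[0,0,0],0]]'

```text
clock: 21.5
position: [0.4424, -0.1368, 0.0366]
tool_rot: [-3.141, 0.0, -0.001]
force: [-0.1, -0.5, 0.2]
grip_width: 0.031
```

```bash
python3 - <<'E'
from m import *
units(.441,-.139,.0305)
S=bot.grab_frame("side"); crop(S,130,220,260,330,5,"s11",1.3)
E
```

```text
pos [ 0.4424 -0.1368  0.0366] yaw deg -0.044019484774825264 units x,y -0.02797726024604246 0.04374967216346892 z 0.1214001780964391
```

View pics/s11.png

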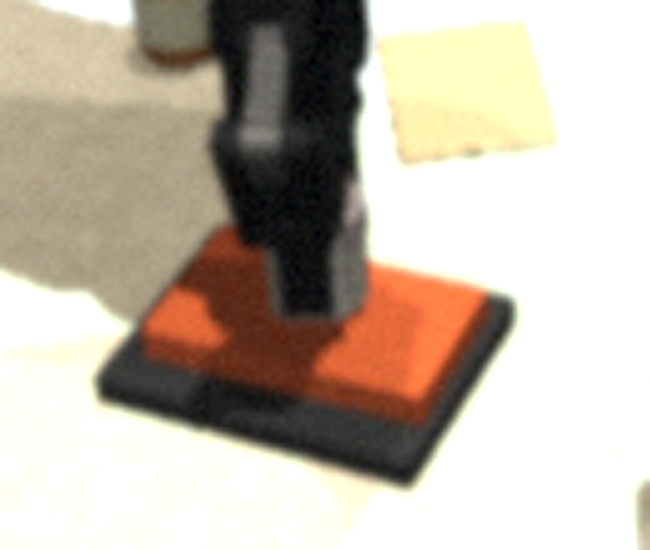

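Emit:
servo_tool --targets '[[[-0.03,0.04,0.08],0],[[0,0,0],0]]'

```text
clock: 21.8
position: [0.4408, -0.1393, 0.0328]
tool_rot: [3.142, -0.0, -0.001]
force: [0.1, -0.8, -0.1]
grip_width: 0.0308
```

Emit:
servo_tool --targets '[[[0,0,0.02],0],[[0,0,0],0]]'

```text
clock: 22.05
position: [0.4409, -0.139, 0.0318]
tool_rot: [-3.142, -0.0, -0.001]
force: [-0.8, -0.2, -1.6]
grip_width: 0.031
```

Emit:
servo_tool --targets '[[[0,0,0.02],0],[[0,0,0],0]]'

```text
clock: 22.3
position: [0.4409, -0.139, 0.0308]
tool_rot: [-3.142, 0.0, -0.001]
force: [-0.9, 0.7, 0.0]
grip_width: 0.0309
```

Emit:
servo_tool --targets '[[[0,0,0.01],0],[[0,0,0],0]]'

```text
clock: 22.55
position: [0.4409, -0.1391, 0.0305]
tool_rot: [3.142, -0.0, -0.001]
force: [-1.5, 0.5, 6.4]
grip_width: 0.0314
```

Emit:
servo_tool --targets '[[[0,0,0.01],0],[[0,0,0],0]]'

```text
clock: 22.8
position: [0.4409, -0.1391, 0.0304]
tool_rot: [3.142, -0.0, -0.001]
force: [-4.7, 1.7, 21.7]
grip_width: 0.0308
```

Contact at the predicted height. Releasing and rising straight up.

Emit:
servo_tool --targets '[[[0,0,-0.01],0],[[0,0,0],0]]'

```text
clock: 23.05
position: [0.441, -0.1391, 0.0305]
tool_rot: [3.142, -0.0, -0.001]
force: [-1.9, 1.5, 8.4]
grip_width: 0.031
```

Emit:
servo_tool --targets '[[[0,0,0],0],[[0,0,0],0],[[0,0,0],0],[[0,0,0],0],[[0,0,-0.3],0],[[0,0,-0.6],0],[[0,0,-0.8],0],[[0,0,-0.8],0],[[0,0,-0.3],0],[[0,0,0],0]]' --gripper 1

```text
clock: 24.3
position: [0.4414, -0.1392, 0.172]
tool_rot: [3.141, -0.003, -0.001]
force: [-0.4, 0.5, -0.6]
grip_width: 0.0853
```

```bash
python3 - <<'E'
from m import *
# square tin from side10 / top10
S=[(200,180),(387,208),(367,300),(170,285)]
w=np.array([onz("side",280+x/8,180+y/8,.068)[:2] for x,y in S]);print(w,w.mean(0))
T=[(104,66),(167,82),(151,155),(78,133)]
v=np.array([onz("top",255+x/3.4,150+y/3.4,.068)[:2] for x,y in T]);print(v,v.mean(0))
for q in(w,v):
    for i in range(4):
        e=q[(i+1)%4]-q[i];print(np.linalg.norm(e),np.degrees(np.arctan2(e[1],e[0]))%90)
t=cv2.imread("pics/top10.png");crop(t,265,160,315,210,12,"t12",1.45)
E
```

```text
[[ 0.6188  0.009 ]
 [ 0.6577 -0.0022]
 [ 0.6492 -0.0368]
 [ 0.6092 -0.0311]] [ 0.6337 -0.0153]
[[ 0.6567 -0.0024]
 [ 0.6484 -0.0381]
 [ 0.6069 -0.03  ]
 [ 0.6184  0.0113]] [ 0.6326 -0.0148]
0.040474829855775045 73.90079595339316
0.03559653784689119 76.13074378762343
0.0403795003188542 81.88367728187976
0.04121989024902892 76.50334296840815
0.036595998375335705 76.89370834130268
0.042237374865888584 78.94399920421213
0.042812642089491024 74.44815616315053
0.04065224827055507 70.30210217629539
```

View pics/t12.png

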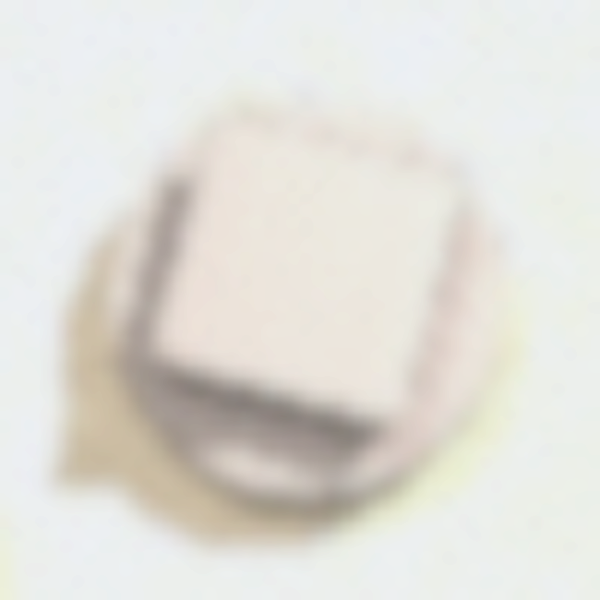

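Square tin: centre ≈(0.633,-0.015), sides at -14° (the crop corners give 12–15°). Moving over it and turning to match.

Emit:
servo_tool --targets '[[[0.3,-0.2,0],0],[[0.5,-0.33,0],0],[[0.5,-0.33,0],0],[[0.5,-0.33,0],0],[[0.5,-0.33,0],0],[[0.5,-0.33,0],0],[[0.5,-0.33,0],0],[[0.5,-0.3,0],0.7],[[0,0,0],0.7],[[0,0,0],0.7],[[0,0,0],0.7],[[0,0,0],0]]'

```text
clock: 25.8
position: [0.6311, -0.0142, 0.1692]
tool_rot: [3.141, 0.001, -0.244]
force: [-0.2, 0.7, -0.7]
grip_width: 0.0857
```

```bash
python3 - <<'E'
from m import *
units(.633,-.015,.041)
S=bot.grab_frame("side"); crop(S,130,200,260,330,4.5,"s13",1.3)
E
```

```text
pos [ 0.6311 -0.0142  0.1692] yaw deg -13.992260653968975 units x,y 0.04117317688750994 0.0058763571381377005 z 2.5648091728072857
```

View pics/s13.png

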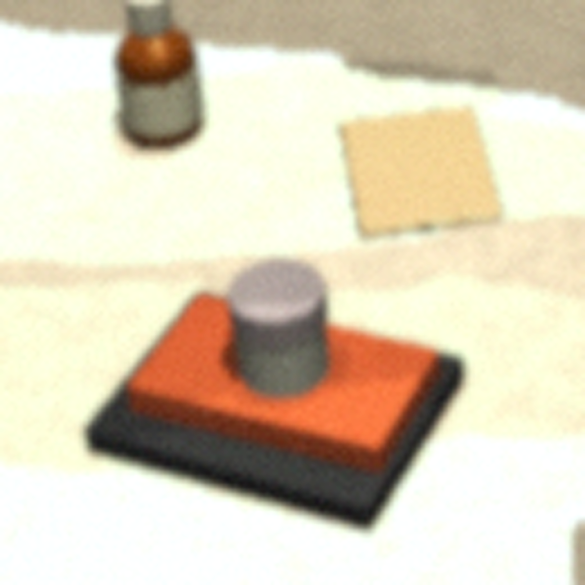

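The small tin stands upright on the middle of the tile: base about (283,370), tile-face centre about (289,373) in the crop. Descending on the square tin.

Emit:
servo_tool --targets '[[[0.04,0.01,0.4],0],[[0,0,0.5],0],[[0,0,0.5],0],[[0,0,0.5],0],[[0,0,0.4],0],[[0,0,0.2],0],[[0,0,0.06],0],[[0,0,0],0]]' --newtons 25

```text
clock: 26.85
position: [0.6331, -0.0162, 0.0427]
tool_rot: [-3.141, -0.001, -0.245]
force: [-0.0, -0.1, 0.9]
grip_width: 0.0855
```

Emit:
servo_tool --targets '[[[0,0,0],0],[[0,0,0],0],[[0,0,0],0],[[0,0,0],0],[[0,0,0],0],[[0,0,0],0],[[0,0,0],0]]' --gripper -1

```text
clock: 27.72
position: [0.6332, -0.0161, 0.0428]
tool_rot: [-3.141, -0.001, -0.245]
force: [-0.7, -0.5, 5.9]
grip_width: 0.0415
```

Emit:
servo_tool --targets '[[[0,0,-0.1],0],[[0,0,-0.3],0],[[0,0,-0.5],0],[[0,0,-0.5],0],[[0,0,-0.5],0],[[0,0,-0.5],0],[[0,0,-0.2],0],[[0,0,0],-0.7],[[0,0,0],-0.7],[[0,0,0],-0.7],[[0,0,0],-0.7],[[0,0,0],0]]' --newtons 40

```text
clock: 29.22
position: [0.6326, -0.0163, 0.1721]
tool_rot: [-3.142, 0.001, -0.001]
force: [0.2, 0.8, -1.0]
grip_width: 0.0412
```

```bash
python3 - <<'E'
from m import *
units(.448,.184,.044)
S=bot.grab_frame("side"); cv2.imwrite("pics/side14.png",S); crop(S,250,90,400,270,3.3,"s14",1.3)
E
```

```text
pos [ 0.6326 -0.0163  0.1721] yaw deg -0.08025904821447502 units x,y -3.6977055555152787 -4.000994647706658 z 2.5623464009262773
```

View pics/s14.png

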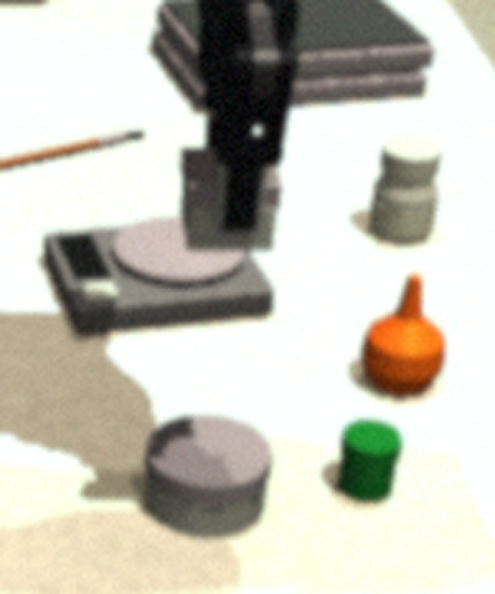

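The square tin is held level, crop (228,205); the large tin is undisturbed at (207,475). Moving to the stand.

Emit:
servo_tool --targets '[[[-0.3,-0.3,0],0],[[-0.4,-0.45,0],0],[[-0.4,-0.45,0],0],[[-0.4,-0.45,0],0],[[-0.4,-0.45,0],0],[[-0.4,-0.45,0],0],[[-0.4,-0.45,0],0],[[-0.4,-0.4,0],0],[[-0.4,-0.4,0],0],[[-0.2,-0.2,0],0],[[0,0,0],0]]'

```text
clock: 30.65
position: [0.448, 0.1843, 0.1724]
tool_rot: [-3.142, -0.0, -0.0]
force: [0.9, -0.9, -1.8]
grip_width: 0.041
```

```bash
python3 - <<'E'
from m import *
units(.448,.184,.044)
E
```

```text
pos [0.448  0.1843 0.1724] yaw deg -0.026031338570622255 units x,y 0.0006090717489214709 0.005964104778955234 z 2.568530392398006
```

Emit:
servo_tool --targets '[[[0,0,0.4],0],[[0,0,0.5],0],[[0,0,0.5],0],[[0,0,0.5],0],[[0,0,0.3],0],[[0,0,0.15],0],[[0,0,0.08],0],[[0,0,0],0]]'

```text
clock: 31.65
position: [0.4483, 0.184, 0.0511]
tool_rot: [-3.141, -0.0, -0.001]
force: [-0.1, -0.0, -0.5]
grip_width: 0.0413
```

```bash
python3 - <<'E'
from m import *
units(.448,.184,.044)
S=bot.grab_frame("side"); crop(S,170,130,260,210,6,"s15",1.6)
E
```

```text
pos [0.4483 0.184  0.0511] yaw deg -0.061051393520480834 units x,y -0.005805222457997655 0.00035097879874893966 z 0.1413016527582399
```

View pics/s15.png

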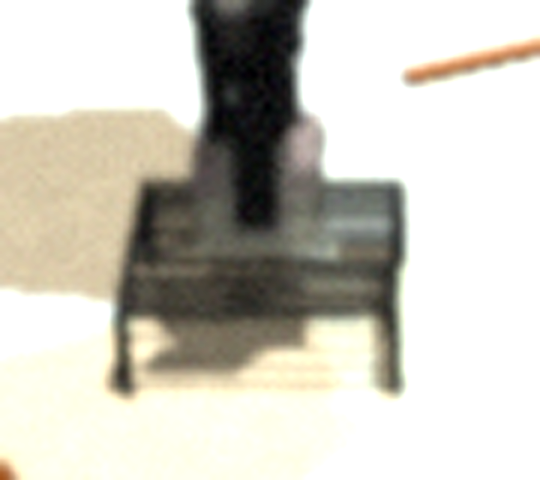

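Over the middle of the grid; easing down.

Emit:
servo_tool --targets '[[[0,0,0.1],0],[[0,0,0],0]]'

```text
clock: 31.95
position: [0.448, 0.184, 0.0457]
tool_rot: [3.142, 0.0, -0.001]
force: [0.1, 0.6, -1.4]
grip_width: 0.0412
```

Emit:
servo_tool --targets '[[[0,0,0.02],0],[[0,0,0],0]]'

```text
clock: 32.2
position: [0.4481, 0.184, 0.0448]
tool_rot: [-3.142, -0.0, -0.001]
force: [-0.1, 0.3, -0.2]
grip_width: 0.0413
```

Emit:
servo_tool --targets '[[[0,0,0.01],0],[[0,0,0],0]]'

```text
clock: 32.45
position: [0.448, 0.1839, 0.0443]
tool_rot: [3.142, 0.0, -0.001]
force: [-0.1, 0.6, -1.2]
grip_width: 0.0415
```

Emit:
servo_tool --targets '[[[0,0,0.01],0],[[0,0,0],0]]'

```text
clock: 32.7
position: [0.4481, 0.184, 0.0439]
tool_rot: [-3.142, -0.0, -0.001]
force: [-0.9, -1.3, 1.6]
grip_width: 0.0414
```

Emit:
servo_tool --targets '[[[0,0,0.006],0],[[0,0,0],0]]'

```text
clock: 32.95
position: [0.4481, 0.184, 0.0438]
tool_rot: [-3.142, -0.0, -0.001]
force: [-3.3, -1.5, 9.8]
grip_width: 0.0415
```

Emit:
servo_tool --targets '[[[0,0,0],0],[[0,0,0],0],[[0,0,0],0],[[0,0,0],0],[[0,0,-0.3],0],[[0,0,-0.6],0],[[0,0,-0.8],0],[[0,0,-0.6],0],[[0,0,-0.2],0],[[0,0,0],0]]' --gripper 1

```text
clock: 34.2
position: [0.4482, 0.184, 0.1691]
tool_rot: [-3.141, -0.001, -0.001]
force: [0.2, 0.7, -0.2]
grip_width: 0.0853
```

```bash
python3 - <<'E'
from m import *
S=cv2.imread("pics/side14.png")
# large tin top ellipse at z .034 : mask
crop(S,285,205,340,260,10,"s16",1.5)
t=cv2.imread("pics/top0.png")
units(.633,-.014,.006)
E
```

```text
pos [0.4482 0.184  0.1691] yaw deg -0.06072996493155505 units x,y 3.700613753175168 3.9564668412778374 z 3.2613374527655123
```

View pics/s16.png

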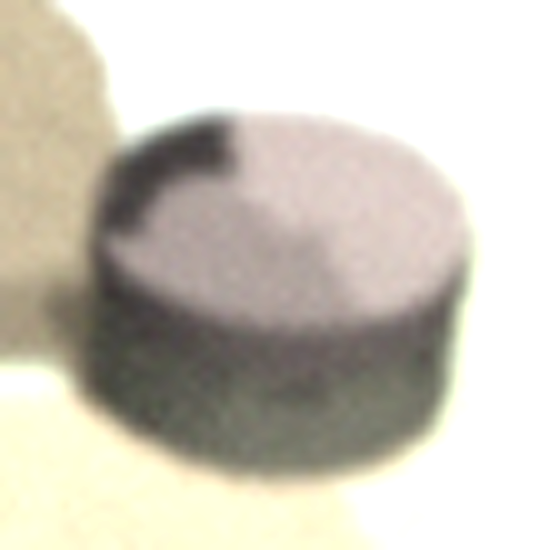

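```bash
python3 - <<'E'
from m import *
print(onz("side",285+282/10,205+219/10,.034))
t=bot.grab_frame("top");cv2.imwrite("pics/top17.png",t)
S=bot.grab_frame("side");cv2.imwrite("pics/side17.png",S)
crop(t,255,150,325,215,8,"t17",1.3)
crop(S,170,130,260,210,6,"s17",1.6)
E
```

```text
[ 0.6326 -0.0155  0.034 ]
```

View pics/t17.png

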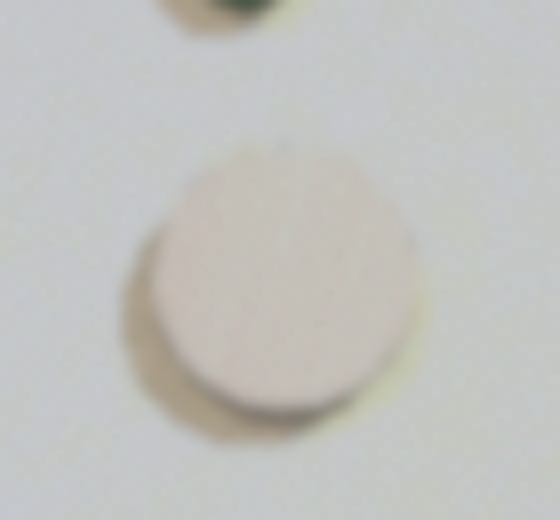

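View pics/s17.png

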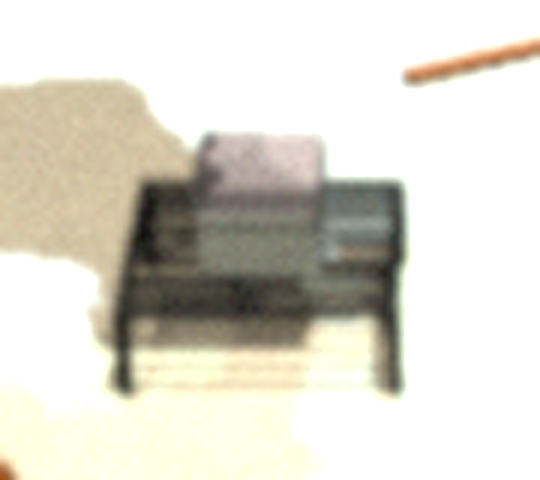

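```bash
python3 - <<'E'
from m import *
print(onz("top",255+285/8,150+275/8,.034))
print(onz("side",170+262/6,130+272/6,.035),onz("side",170+262/6,130+(135+208)/12,.069))
E
```

```text
[ 0.6323 -0.0128  0.034 ]
[0.4488 0.1634 0.035 ] [0.4501 0.1708 0.069 ]
```

```bash
python3 - <<'E'
from m import *
for p in([.45,.163,.069],[.45,.205,.069],[.45,.163,.035],[.427,.163,.05],[.469,.163,.05]): print((proj("side",p)-[170,130])*6)
t=cv2.imread("pics/top17.png");crop(t,140,140,240,320,3.3,"t18",1.6)
E
```

```text
[259.8651 182.3751]
[269.5173 125.6161]
[265.537  272.6514]
[193.7713 233.2561]
[320.2129 233.2915]
```

View pics/t18.png

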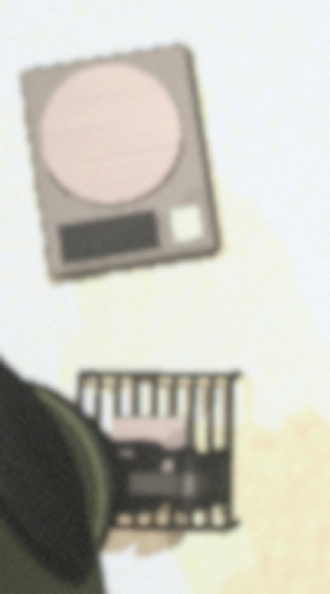

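```bash
python3 - <<'E'
from m import *
S=cv2.imread("pics/side0.png");t=cv2.imread("pics/top0.png")
crop(S,258,150,338,195,9,"s18",1.4)
for n,im,seed in(("side",S,(305,166)),("top",t,(174,181))):
    b=cv2.GaussianBlur(im,(3,3),0);ref=b[seed[1],seed[0]].astype(int);print(ref)
    for th in(10,14,18):
        m=(np.abs(b.astype(int)-ref).max(2)<th).astype(np.uint8)
        k,l=cv2.connectedComponents(m);c=comps((l==l[seed[1],seed[0]]),100)[0]
        w=np.array([onz(n,*p[0],.03)[:2] for p in cv2.convexHull(c)],np.float32)*1000
        print(n,th,cv2.fitEllipse(w))
E
```

```text
[138 142 155]
side 10 ((640.0547485351562, 225.21484375), (77.39278411865234, 85.92835998535156), 96.49002075195312)
side 14 ((640.5551147460938, 225.06227111816406), (77.32376098632812, 90.02108001708984), 107.07960510253906)
side 18 ((641.0231323242188, 224.92588806152344), (78.43746185302734, 93.41114044189453), 97.87187194824219)
[120 125 136]
top 10 ((637.1375122070312, 221.95338439941406), (80.7708511352539, 80.98551940917969), 43.77516555786133)
top 14 ((637.31494140625, 221.9923095703125), (82.16339874267578, 83.25757598876953), 30.558805465698242)
top 18 ((637.3270263671875, 222.07290649414062), (83.63513946533203, 84.46671295166016), 24.51275634765625)
```

View pics/s18.png

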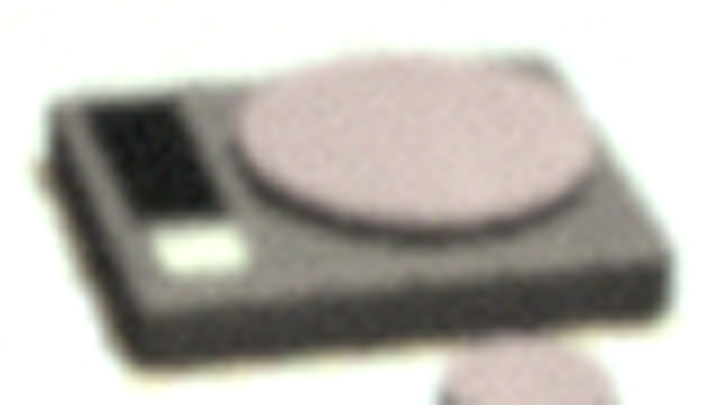

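```bash
python3 - <<'E'
from m import *
f=lambda x,y:onz("side",258+x/9,150+y/9,.03)
a,b,c,d=f(395,53),f(430,226),f(242,135),f(595,150);print(a,b,(a+b)/2,c,d,(c+d)/2)
units(.6325,-.014,.006)
E
```

```text
[0.6355 0.2603 0.03  ] [0.6365 0.1733 0.03  ] [0.636  0.2168 0.03  ] [0.5957 0.2174 0.03  ] [0.6788 0.21   0.03  ] [0.6372 0.2137 0.03  ]
pos [0.4477 0.1838 0.1679] yaw deg -0.05364875210165035 units x,y 3.7006274938703565 3.9522682760251717 z 3.2371124616358014
```

Pan centre: (0.637,0.219). The square tin stands on the middle of the stand; its base front edge measures y=0.163 as expected. Next, the large tin.

Emit:
servo_tool --targets '[[[0.3,0.3,0],0],[[0.4,0.45,0],0],[[0.4,0.45,0],0],[[0.4,0.45,0],0],[[0.4,0.45,0],0],[[0.4,0.45,0],0],[[0.4,0.4,0],0],[[0.4,0.4,0],0],[[0.4,0.4,0],0],[[0.2,0.2,0],0],[[0,0,0.6],0],[[0,0,0],0]]' --newtons 25

```text
clock: 35.8
position: [0.6312, -0.0133, 0.1362]
tool_rot: [-3.142, 0.005, -0.001]
force: [-0.2, 0.2, -0.0]
grip_width: 0.0853
```

```bash
python3 -c "
from m import *
units(.6325,-.014,.006)"
```

```text
pos [ 0.6312 -0.0133  0.1362] yaw deg -0.030865628192305372 units x,y 0.026432908524369973 0.014852018188326608 z 2.6038511152014996
```

Emit:
servo_tool --targets '[[[0,0.01,0.4],0],[[0,0,0.5],0],[[0,0,0.5],0],[[0,0,0.5],0],[[0,0,0.4],0],[[0,0,0.2],0],[[0,0,0.1],0],[[0,0,0],0]]'

```text
clock: 36.8
position: [0.633, -0.0142, 0.0088]
tool_rot: [-3.142, -0.0, -0.001]
force: [-0.3, 0.2, 0.6]
grip_width: 0.0855
```

```bash
python3 - <<'E'
from m import *
units(.6325,-.014,.006); print(bot.observe()['force'])
S=bot.grab_frame("side"); crop(S,270,180,380,270,5,"s19",1.4)
E
```

```text
pos [ 0.633  -0.0142  0.0088] yaw deg -0.05603636004315003 units x,y -0.010137098990733647 -0.0036922988982059815 z 0.0554210376788453
[-0.2716  0.2166  0.5985]
```

View pics/s19.png

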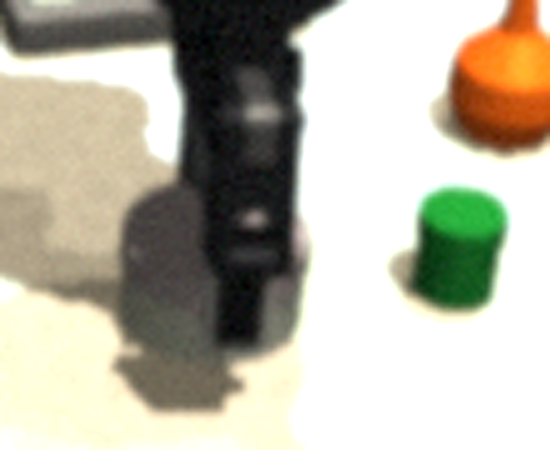

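Emit:
servo_tool --targets '[[[-0.03,0,0.04],0],[[0,0,0],0]]'

```text
clock: 37.1
position: [0.6313, -0.0142, 0.0067]
tool_rot: [-3.142, -0.0, -0.001]
force: [0.7, -0.5, -1.1]
grip_width: 0.0853
```

Emit:
servo_tool --targets '[[[0,0,0],0],[[0,0,0],0],[[0,0,0],0],[[0,0,0],0],[[0,0,0],0],[[0,0,0],0]]' --gripper -1

```text
clock: 37.85
position: [0.6315, -0.0141, 0.0068]
tool_rot: [-3.141, -0.0, -0.001]
force: [-2.7, 0.8, 5.9]
grip_width: 0.065
```

Emit:
servo_tool --targets '[[[0,0,-0.1],0],[[0,0,-0.3],0],[[0,0,-0.4],0],[[0,0,-0.4],0],[[0,0,-0.4],0],[[0,0,-0.3],0],[[0,0,0],0]]' --newtons 60

```text
clock: 38.72
position: [0.632, -0.0142, 0.1028]
tool_rot: [-3.141, -0.002, -0.001]
force: [0.2, 0.0, -1.5]
grip_width: 0.0642
```

```bash
python3 - <<'E'
from m import *
units(.636,.219,.04); print(bot.observe()['force'])
S=bot.grab_frame("side"); crop(S,260,110,390,270,3.6,"s20",1.4)
E
```

```text
pos [ 0.632  -0.0142  0.1028] yaw deg -0.05841422519515127 units x,y 0.07567991692185916 -4.664003279692926 z 1.2565931567711968
[ 0.2465  0.0117 -1.4896]
```

View pics/s20.png

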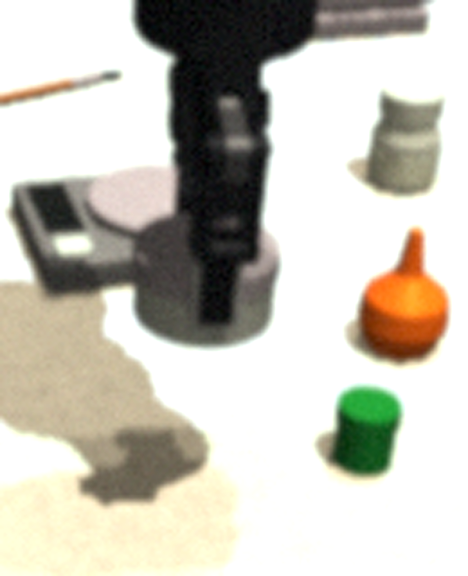

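The tin is held level, crop (205,280); bulb and green tin untouched. Moving over the pan.

Emit:
servo_tool --targets '[[[0.02,-0.3,0],0],[[0.02,-0.45,0],0],[[0.02,-0.45,0],0],[[0.02,-0.45,0],0],[[0,-0.45,0],0],[[0,-0.45,0],0],[[0,-0.45,0],0],[[0,-0.45,0],0],[[0,-0.45,0],0],[[0,-0.45,0],0],[[0,-0.3,0],0],[[0,0,0],0]]'

```text
clock: 40.28
position: [0.6353, 0.2196, 0.1013]
tool_rot: [-3.141, 0.0, 0.001]
force: [-0.3, -1.0, -0.7]
grip_width: 0.064
```

Emit:
servo_tool --targets '[[[0,0,0.3],0],[[0,0,0.4],0],[[0,0,0.3],0],[[0,0,0.1],0],[[0,0,0],0]]'

```text
clock: 40.9
position: [0.6355, 0.2181, 0.0461]
tool_rot: [3.141, 0.0, -0.001]
force: [-0.6, -0.2, -0.7]
grip_width: 0.0639
```

```bash
python3 - <<'E'
from m import *
units(.636,.219,.0368); print(bot.observe()['force'])
S=bot.grab_frame("side"); crop(S,240,100,370,210,5,"s21",1.4)
E
```

```text
pos [0.6355 0.2181 0.0461] yaw deg -0.0645305292295108 units x,y 0.009809125477094702 -0.017345226294041866 z 0.18655095549697742
[-0.6364 -0.1629 -0.6589]
```

View pics/s21.png

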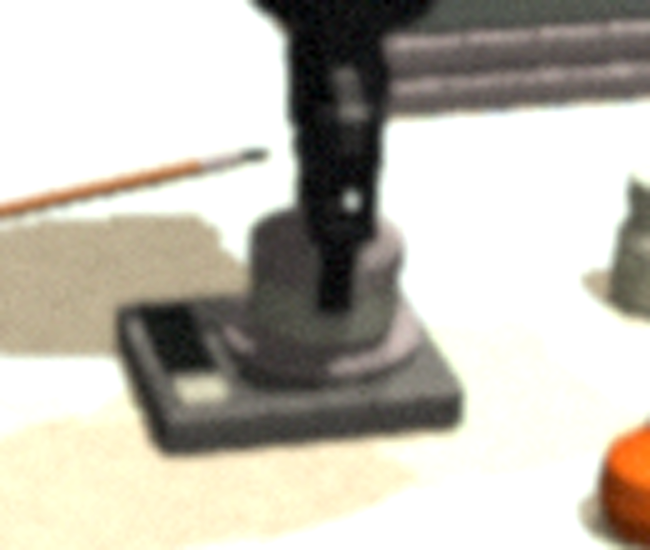

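Tin (cols 245–402) centred on the pan (228–422). Lowering gently.

Emit:
servo_tool --targets '[[[0.01,-0.01,0.1],0],[[0,0,0.04],0],[[0,0,0],0]]'

```text
clock: 41.32
position: [0.636, 0.2188, 0.0394]
tool_rot: [3.142, 0.0, -0.001]
force: [0.4, 0.4, -1.1]
grip_width: 0.0643
```

Emit:
servo_tool --targets '[[[0,0,0.01],0],[[0,0,0],0]]'

```text
clock: 41.58
position: [0.6361, 0.2188, 0.0391]
tool_rot: [-3.142, -0.0, -0.001]
force: [-0.0, -0.1, -0.4]
grip_width: 0.0646
```

Emit:
servo_tool --targets '[[[0,0,0.01],0],[[0,0,0],0]]'

```text
clock: 41.82
position: [0.6361, 0.2188, 0.0385]
tool_rot: [3.142, 0.0, -0.001]
force: [-0.2, -0.2, -1.7]
grip_width: 0.0641
```

Emit:
servo_tool --targets '[[[0,0,0.02],0],[[0,0,0],0]]'

```text
clock: 42.08
position: [0.636, 0.2188, 0.0374]
tool_rot: [3.142, 0.0, -0.001]
force: [0.3, -0.6, -2.0]
grip_width: 0.0641
```

Emit:
servo_tool --targets '[[[0,0,0.01],0],[[0,0,0],0]]'

```text
clock: 42.32
position: [0.6361, 0.2188, 0.0372]
tool_rot: [-3.142, -0.0, -0.001]
force: [-2.1, -0.8, 4.6]
grip_width: 0.0642
```

Emit:
servo_tool --targets '[[[0,0,0.006],0],[[0,0,0],0]]'

```text
clock: 42.58
position: [0.6361, 0.2188, 0.0372]
tool_rot: [-3.142, -0.0, -0.001]
force: [-2.9, -0.8, 8.5]
grip_width: 0.0646
```

Contact at 0.0372. Releasing and rising.

Emit:
servo_tool --targets '[[[0,0,0],0],[[0,0,0],0],[[0,0,0],0],[[0,0,0],0],[[0,0,-0.2],0],[[0,0,-0.5],0],[[0,0,-0.8],0],[[0,0,-0.8],0],[[0,0,-0.8],0],[[0,0,-0.3],0],[[0,0,0],0]]' --gripper 1

```text
clock: 43.95
position: [0.6364, 0.2189, 0.2077]
tool_rot: [-3.141, -0.002, -0.001]
force: [-0.9, -0.2, 0.1]
grip_width: 0.0853
```

Emit:
servo_tool --targets '[[[0,0.4,0],0],[[0,0.5,0],0],[[0,0.5,0],0],[[0,0.5,0],0],[[0,0.5,0],0],[[0,0.5,0],0],[[0,0.5,0],0],[[0,0.5,0],0],[[0,0.5,0],0],[[0,0.4,0],0],[[0,0,0],0]]'

```text
clock: 45.32
position: [0.6356, -0.0238, 0.2066]
tool_rot: [3.141, 0.0, -0.004]
force: [0.8, -0.1, 0.4]
grip_width: 0.0856
```

```bash
python3 - <<'E'
from m import *
S=bot.grab_frame("side");t=bot.grab_frame("top");cv2.imwrite("pics/side22.png",S)
cv2.imwrite("pics/top22.png",np.clip(t*1.4,0,255).astype(np.uint8));print(bot.observe()['position'])
E
```

```text
[ 0.6358 -0.021   0.2066]
```

View pics/side22.png

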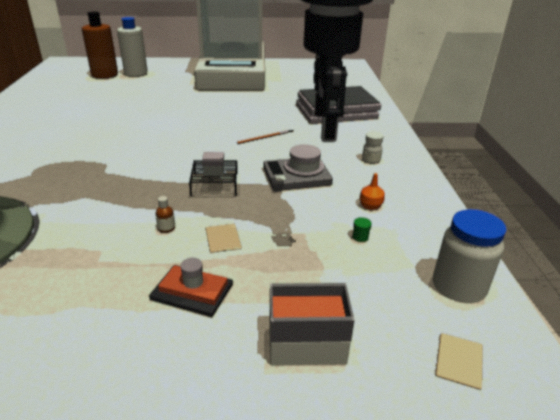

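View pics/top22.png

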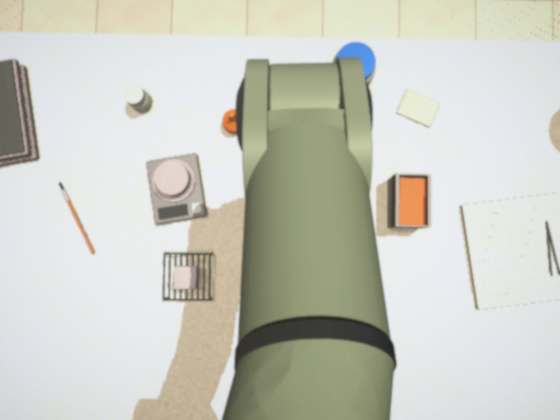

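```bash
python3 - <<'E'
from m import *
t=cv2.imread("pics/top22.png");crop(t,145,145,220,305,3.6,"t23",1.0)
s=cv2.imread("pics/side22.png");crop(s,145,250,240,320,7,"s23",1.2)
E
```

```text
(no output)
```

View pics/t23.png

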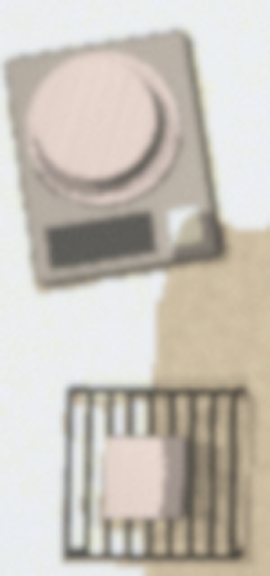

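View pics/s23.png

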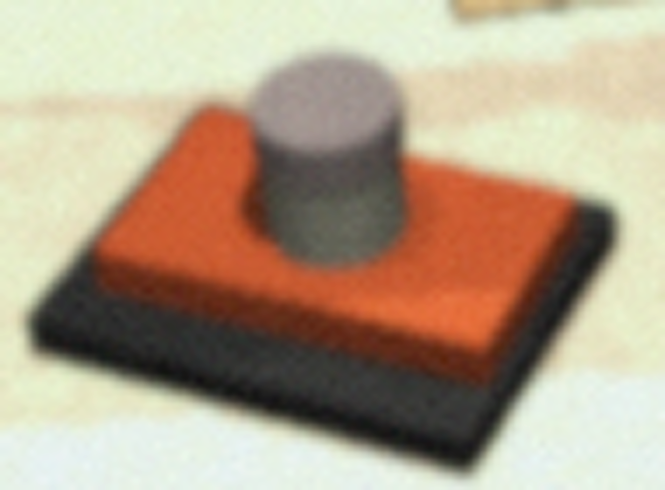

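```bash
python3 - <<'E'
from m import *
k=3.6
T=lambda x,y,z:onz("top",145+x/k,145+y/k,z)
print("large tin top",T(93,117,.064),"pan ref top ~(.637,.2215)")
print("sq",T(133,478,.069)) # top face center
print("stand",T(154,473,.035))
print(proj("top",[.448,.184,.069]),145+133/k,145+478/k)
print("small top side",onz("side",145+327/7,250+104/7,.058),"tile side (.4421,-.1414)")
E
```

```text
large tin top [0.6367 0.2185 0.064 ] pan ref top ~(.637,.2215)
sq [0.4458 0.1884 0.069 ]
stand [0.4464 0.1843 0.035 ]
[184.3288 276.6539] 181.94444444444446 277.77777777777777
small top side [ 0.4422 -0.1421  0.058 ] tile side (.4421,-.1414)
```

```bash
python3 -c "
from workcell import bot
print(bot.observe()['clock']);print(bot.job_done())"
```

```text
45.425
the job is handed in; nothing more can be done
None
```

I did the whole job in the order asked and handed it in at 45.4 s, with the gripper open and clear of everything.

- **Tile:** I pulled it about 75 mm out of the dispenser and laid it flat on the slab. It sits about 3 mm off the slab's centre along its length and is turned about 1°. I left that uncorrected.
- **Small round tin:** It stands upright on the tile. In the side view its centre is within about 1 mm of the tile's centre.
- **Square tin:** It stands upright on the wire stand. The side view puts it within about 1–2 mm of the middle. One top-view reading said about 4 mm off, but it measured the top face only 30 mm wide because a shadow cut it off, so I discounted that reading.
- **Large round tin:** I set it on the balance pan with a light touch of about 8 N. In the top view it is within about 3 mm of the pan's centre.
- **Bystanders:** The last pictures show the amber bottle and the orange bulb standing where they were.

The two cameras disagreed by 2–5 mm in places, so I aimed at the average of the two. The hardest press was about 49 N at the wrist, through the held tile as it touched the slab, and I backed off straight away. That is under the 120 N wrist limit.

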